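# Lock a fresh filter cartridge into the dental bench's dust extractor

### The job

Fit the orange filter cartridge into the white dust extractor on the bench: lower it into the socket with its two ears in the two slots with the red marks, push it well down against the spring, then turn it a quarter turn clockwise (seen from above) until the ears are at the green marks, and let it rise so that it seats locked there. Leave it there, and leave the blue and the grey cartridge standing where they are.

Things in the scene. Friction and masses are not known exactly. Their poses are not given: they have to be found in the camera images.
- orange_mid (a point): Orange cartridge: its centre, 50 mm above its underside; z up its axis, x along its ears and grip bar (half a turn is the same). 100 mm tall, 150 g, stands on the bench. Body 54 mm across up to 60 mm (tapered foot). Ears reach 46 mm from the axis, 12 wide, 6 thick, 30 to 36 mm up. Grip bar on top, 60 to 100 mm up, 50 long (x), 16 thick (y): pinch it across y, about 80 mm up.
- socket: White extractor socket 120 x 120, 66 mm high; origin under its centre on the bench. Top opening 56 (x) by 68 mm (y), plus slots 36 wide to 54 mm either way along x (red marks); green marks at +y, -y. A cartridge put in rests on a spring, underside 30 mm above the bench. Push 14 to 15 mm further down (5 to 8 N; under 11 blocks, 18 is the end), turn, let up: it locks with its underside at 24 mm.
- blue_mid (a point): Centre of the blue cartridge, same shape as the orange one; not to be used, stays standing where it is. (The socket's low motor case, 55 mm high, reaches from 60 to 190 mm along the socket's x.)
- grey_mid (a point): Centre of the grey cartridge, same shape as the orange one; not to be used, stays standing where it is. (A cartridge in the socket turns only clockwise; stops inside block it just beyond a quarter turn.)

How it is judged (in metres and radians):
On the way:
1. the orange cartridge is pushed down at least 9.5 mm against the spring with its ears still in the slots (within 23 degrees of the socket's x axis, within 15 mm of its centre) (z of orange_mid in the frame of socket below 0.0705 m and angle between the x axis of orange_mid and the x axis of socket, either way round below 0.4 rad and horizontal distance between orange_mid and socket below 0.015 m), for 0.05 s.
At the end, for the whole second after the job is handed in: The orange cartridge is locked in the socket: its axis within 12 mm of the socket's centre, upright within 8 degrees, its ears within 20 degrees of the socket's y axis (green marks), risen against the underside of the top (its centre 71.5 to 76.5 mm above the bench) (horizontal distance between orange_mid and socket below 0.012 m and z of orange_mid in the frame of socket between 0.0715 and 0.0765 m and angle between the x axis of orange_mid and the y axis of socket, either way round below 0.35 rad and angle between orange_mid's own z axis and vertical below 0.14 rad); the robot touches nothing.
It fails at once if the blue or the grey cartridge is moved by more than 30 mm or knocked over (distance of any of blue_mid, grey_mid from where it was at the start of the episode above 0.03 m).
It also fails if it takes over 48 s, if anything falls off the work surface, if the arm or the gripper's body presses on something with over 40 N, if the wrist force passes 120 N, or if a joint passes its speed limit or range.

### The arm

A 6-joint arm with a two-finger parallel gripper is mounted at the origin on the work surface. World frame = base frame: x ahead of the robot, y to its left, z up, the work surface at z = 0. Lengths are in m, angles in degrees, forces in N, time in s.
With the tool pointing down it reaches from about 0.3 to 0.75 m from the base axis. Payload 8.5 kg.
Tool frame: the origin (TCP) lies midway between the tips of the shut fingers; the grasp point (between the pads) lies 19 mm behind it; z points along the fingers, y is the direction in which the jaws open and shut (so a half turn about z gives the same grasp; the last joint's range is limited). The gripper opens to 85 mm and grips with 20 to 120 N. Pads are 22 mm wide; open, the fingers measure 114 mm over their backs; the gripper's body (76 mm by 85 mm) begins 54 mm behind the grasp point. The pads swing forward as they close: fully open they stand 13 mm farther back than shut.
Start: joints at [-88.31, 21.807, 74.336, -0, 83.858, -12.336], TCP at [0.133, -0.534, 0.231] pointing down, gripper open.
Joint ranges: [-178.18, 178.18], [-50.72, 133.34], [12.68, 142.11], [-81.47, 261.47], [9.98, 163.14], [-165.26, 165.26]. Speed limits (degrees/s): [136.94, 136.94, 180, 180, 180, 180].

### API

Orientations are given as a 3x3 rotation matrix whose columns are the frame's x, y, z axes.
In Python, from rig import env, viewer, ticket gives the robot as it stands. The module is installed in compiled form; this text tells all that it offers.
- The arm moves only by the shell command python3 -m pendant 'ROWS' [FORCE]. ROWS is JSON, a list of rows, each a list of 3 entries, a list of its own where there are three numbers: the shift along the world's x, y, z in mm, then the turn about the world's z in rad, then the opening, from -1 (shut) to 1 (fully open). A call has 1 to 12 rows; each row shifts and turns the pose as measured when the row begins; what a row does not reach is not made up. A row lasts 1/8 s, in which the tool goes at most 62.5 mm and 10.7 degrees, less where a joint would pass 70% of its speed; a pose out of reach is approached as far as the arm can. A call with a gripper value outside its range is refused whole. The fingers move at their own pace and stop on an object; FORCE is the grip in N (left out, the last holds). Time passes only in rows, so rows that do not move let the fingers close. It gives the time, the measured TCP pose, the force and the opening at its end, in the units of the state.
- env.observe(): the state, without advancing time (a new reading comes with each control period).
- viewer.get_image(name): name is "side" or "top" or "wrist"; returns (picture, depth): 480x640x3 uint8, red, green, blue; 480x640 float32, m along the optical axis (not along the pixel's ray), 0 where there is no reading.
- viewer.camera_params(name): a dict with "fx", "fy", "cx", "cy" (pixels), "D" ([k1, k2, p1, p2, k3] as OpenCV has them; the pictures are not rectified), "rvec" (rotation vector, rad) and "tvec" (3), from world to camera coordinates, as OpenCV has them; the wrist camera has in their place "T_tool_cam" (4x4, takes a point from camera to tool coordinates, whose origin is the TCP and whose axes are the flange's). Camera axes: x right, y down, z forward; pixel columns grow to the right and rows downward; lengths in m; the calibration is good to about 2 mm. A picture is of the moment at which its call begins: read the wrist's pose just before it. camera_params takes no time and is no camera call.
- ticket.close_job(): hands the job in, once; it reports no verdict.
The state is a dict: "time_s": time; "q": joint angles; "qvel": joint speeds; "joint_efforts": joint torques, N m; "position": TCP position; "tool_rot": TCP orientation; "ft_force": force on the tool from outside, world axes, zero at the start; "wrist_torque": the same for the moment, N m; "grip_width": finger opening in m.
Only numpy, scipy, OpenCV 4.12 (cv2) and the standard library are available. Lean on these libraries where they do the work, as an engineer would, in place of code of your own. Each camera call takes 0.05 s, during which the arm holds its last target. There are 200 camera calls.

## Working session

There is one attempt and no reset: what is moved stays moved. The work goes in short steps, Python scripts to look and compute and a shell command to move; the robot and the scene stay as the last step left them, time stands still between calls to the robot, and variables do not carry over. Pictures are saved under pics/ and viewed, about 8 in all and at most 12, crops included, and the job is handed in when it is done.

```bash
mkdir -p pics; python3 - <<'E'
from rig import env, viewer
import cv2, numpy as np
s=env.observe(); print(s)
for n in ["top","side"]:
    im,d=viewer.get_image(n); np.savez(f"pics/{n}0.npz",im=im,d=d)
    cv2.imwrite(f"pics/{n}0.png",im[:,:,::-1]); print(n,viewer.camera_params(n))
print(viewer.camera_params("wrist"))
E
```

```text
{'time_s': 0.0, 'q': array([-8.83108247e+01,  2.18409638e+01,  7.43859652e+01, -1.57457960e-04,
        8.38590224e+01, -1.23361576e+01]), 'qvel': array([ 0.02713088,  0.08963634,  0.01718334, -0.05435446,  0.00264876,
        0.10524115]), 'joint_efforts': array([-7.98943038e-04, -4.48471427e+01, -2.31278801e+01, -1.84901346e-04,
        4.81412470e-03, -1.02189540e-05]), 'position': array([ 0.13327731, -0.5332932 ,  0.2307049 ]), 'tool_rot': array([[ 9.70188603e-01,  2.42351133e-01, -4.69512961e-05],
       [ 2.42350930e-01, -9.70187497e-01,  1.49940304e-03],
       [ 3.17830466e-04, -1.46608243e-03, -9.99998875e-01]]), 'ft_force': array([-0.55370748, -0.26938887, -0.91242908]), 'wrist_torque': array([ 0.0087185 , -0.01089984,  0.01311453]), 'grip_width': 0.08526783939994283}
top {'fx': 468.43847473440854, 'fy': 468.43847473440854, 'cx': 319.4607952282987, 'cy': 238.10606744487671, 'D': array([-0.08795217,  0.        ,  0.        ,  0.        ,  0.        ]), 'rvec': array([ 2.14247017, -2.16308387,  0.14593789]), 'tvec': array([0.06931281, 0.55210608, 0.78784502])}
side {'fx': 514.565450799162, 'fy': 514.565450799162, 'cx': 316.05623333677164, 'cy': 243.96221710445005, 'D': array([-0.12010403,  0.        ,  0.        ,  0.        ,  0.        ]), 'rvec': array([ 0.30799431, -2.89429019,  1.0330513 ]), 'tvec': array([0.51595566, 0.11093786, 0.77800177])}
{'fx': 427.9178046481589, 'fy': 427.9178046481589, 'cx': 314.66940903894107, 'cy': 240.9639668118053, 'D': array([-0.02453469,  0.        ,  0.        ,  0.        ,  0.        ]), 'T_tool_cam': array([[ 6.19525186e-04, -9.50596277e-01, -3.10429274e-01,
         8.07445552e-02],
       [ 9.99999555e-01,  3.68111000e-04,  8.68474682e-04,
         5.01721922e-05],
       [-7.11296369e-04, -3.10429674e-01,  9.50596082e-01,
        -1.43228949e-01],
       [ 0.00000000e+00,  0.00000000e+00,  0.00000000e+00,
         1.00000000e+00]])}
```

View pics/top0.png

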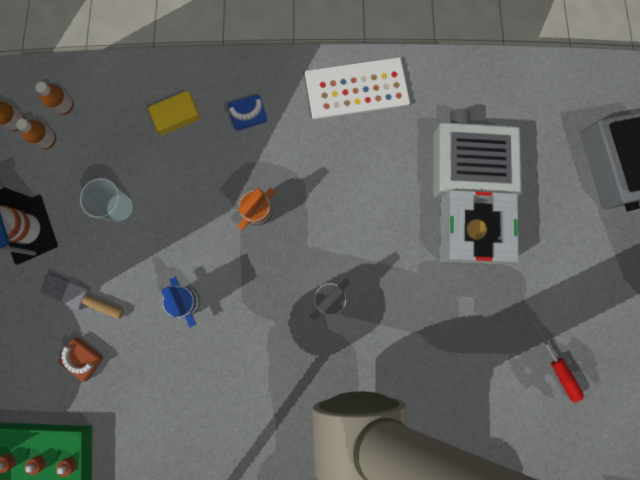

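View pics/side0.png

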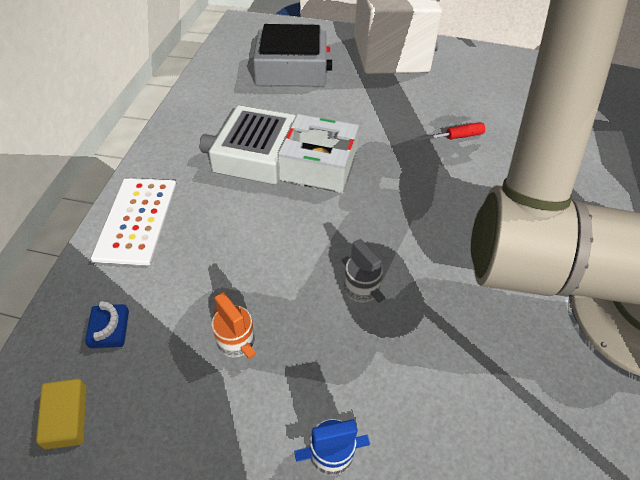

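The top view shows the orange cartridge at (255,206), blue at (180,300), grey at (330,299), and the socket at (481,227) with red marks at (484,195)/(483,260) and green at (452,224)/(516,228). The side view agrees with this.

```bash
cat > h.py <<'E'
import numpy as np, cv2
from rig import env, viewer
def pose(n,s=None):
    p=viewer.camera_params(n)
    K=np.array([[p['fx'],0,p['cx']],[0,p['fy'],p['cy']],[0,0,1]])
    if n=='wrist':
        T=np.eye(4);T[:3,:3]=s['tool_rot'];T[:3,3]=s['position']
        T=T@p['T_tool_cam']; return K,p['D'],T[:3,:3],T[:3,3]
    R=cv2.Rodrigues(p['rvec'])[0]; return K,p['D'],R.T,-R.T@p['tvec']
def rays(n,uv,s=None):
    K,D,R,c=pose(n,s)
    x=cv2.undistortPoints(np.asarray(uv,float).reshape(-1,1,2),K,D)[:,0]
    return c,np.c_[x,np.ones(len(x))]@R.T      # unit depth
def plane(n,uv,z,s=None):
    c,r=rays(n,uv,s); return c+r*((z-c[2])/r[:,2])[:,None]
def cloud(n,m,d,s=None):
    v,u=np.nonzero(m&(d>0)); c,r=rays(n,np.c_[u,v],s)
    return c+r*d[v,u][:,None]
def hsv(im): return cv2.cvtColor(im,cv2.COLOR_RGB2HSV)
def inr(im,lo,hi): return cv2.inRange(hsv(im),np.array(lo),np.array(hi))>0
def bar(P,zlo=.09):   # top of bar: centre & axis angle
    Q=P[(P[:,2]>zlo)&(P[:,2]<.12)][:,:2].astype(np.float32)
    (c,sz,a)=cv2.minAreaRect(Q); a=a if sz[0]>sz[1] else a+90
    return c,sz,(a+90)%180-90,len(Q)
E
python3 - <<'E'
from h import *
for n in ["top","side"]:
    f=np.load(f"pics/{n}0.npz");im,d=f['im'],f['d']
    o=inr(im,(5,150,100),(18,255,255)); b=inr(im,(108,150,60),(125,255,255))
    box={'top':[(230,280,180,240),(155,210,270,335),(305,360,275,325)],'side':[(200,265,280,365),(290,375,410,475),(330,395,230,305)]}[n]
    for nm,m,(u0,u1,v0,v1) in zip("obg",[o,b,np.ones_like(o)],box):
        k=np.zeros_like(o);k[v0:v1,u0:u1]=1
        P=cloud(n,m&k,d); print(n,nm,bar(P),"zmax",np.percentile(P[:,2],99.5) if len(P) else None)
    g=inr(im,(50,120,80),(80,255,255)); r=inr(im,(0,150,120),(4,255,255))|inr(im,(175,150,120),(180,255,255))
    k=np.zeros_like(o)
    if n=='top':k[185:270,435:525]=1
    else: k[110:190,280:360]=1
    for nm,m in(("green",g),("red",r)):
        nc,_,st,ct=cv2.connectedComponentsWithStats((m&k).astype(np.uint8))
        for i in range(1,nc):
            if st[i,4]>8: print(n,nm,ct[i],st[i,4],plane(n,[ct[i]],.066)[0])
E
```

```text
top o ((0.6070353388786316, 0.17744404077529907), (0.016671255230903625, 0.04945250600576401), -40.67853927612305, 290) zmax 0.10206536328552976
top b ((0.44312939047813416, 0.3055064380168915), (0.048442550003528595, 0.015896346420049667), 25.127012252807617, 303) zmax 0.10162532293713028
top g ((0.44617775082588196, 0.04764110594987869), (0.015882689505815506, 0.04879223182797432), -45.42620086669922, 298) zmax 0.10154395082831781
top green [451.51612903 224.25806452] 31 [ 0.57068068 -0.16299116  0.066     ]
top green [515.02272727 226.84090909] 44 [ 0.5653001  -0.27481161  0.066     ]
top red [483.55102041 193.16326531] 49 [ 0.62511204 -0.22251556  0.066     ]
top red [483.76470588 258.23529412] 51 [ 0.51147353 -0.21621987  0.066     ]
side o ((0.6072717905044556, 0.17879091203212738), (0.016849907115101814, 0.050095368176698685), -40.29304122924805, 473) zmax 0.10181321433244893
side b ((0.443776398897171, 0.3076227307319641), (0.04933592304587364, 0.016807876527309418), 24.22896957397461, 690) zmax 0.1017951421846415
side g ((0.4467381238937378, 0.0491449236869812), (0.01662861555814743, 0.05026762932538986), -45.94821548461914, 403) zmax 0.10139141761165195
side green [327.28571429 120.19047619] 21 [ 0.56390772 -0.27375906  0.066     ]
side green [311.17857143 157.82142857] 28 [ 0.57096797 -0.16251243  0.066     ]
side red [289.24137931 133.        ] 29 [ 0.62456792 -0.22053916  0.066     ]
side red [350.17647059 143.91176471] 34 [ 0.51061855 -0.21507734  0.066     ]
```

```bash
python3 -m pendant '[[[40,59,0],0.183,1],[[40,59,0],0.183,1],[[40,59,0],0.183,1],[[40,59,0],0.183,1],[[40,59,0],0.183,1],[[40,59,0],0.183,1],[[40,59,0],0.183,1],[[40,59,0],0.183,1],[[40,59,0],0.183,1],[[40,59,0],0.183,1],[[40,59,0],0.183,1],[[40,59,0],0.183,1]]' 40
python3 - <<'E'
from h import *
s=env.observe(); im,d=viewer.get_image("wrist"); cv2.imwrite("pics/w1.png",im[:,:,::-1])
R=s['tool_rot']; print(s['position'],np.degrees(np.arctan2(R[1,1],R[0,1])),s['q'])
m=inr(im,(5,150,100),(18,255,255)); print(bar(cloud("wrist",m,d,s)))
E
```

```text
time_s: 1.6
position: [0.5514, 0.0916, 0.2282]
tool_rot: [[-0.797, 0.604, -0.004], [0.604, 0.797, -0.002], [0.002, -0.004, -1.0]]
ft_force: [1.0, -1.7, 0.8]
grip_width: 0.0857
[0.55139415 0.09157771 0.22819743] 52.81309282707193 [ -2.63987302  22.95652021  73.02034297  -0.13937996  84.25975862
 -55.43848692]
((0.606437087059021, 0.1796800047159195), (0.01590587943792343, 0.043116554617881775), -39.34486389160156, 1671)
```

```bash
python3 -m pendant '[[[28,43,-30],-0.03,1],[[28,43,-30],-0.02,1],[[0,0,0],0,1]]'
python3 - <<'E'
from h import *
s=env.observe(); im,d=viewer.get_image("wrist"); cv2.imwrite("pics/w2.png",im[:,:,::-1])
R=s['tool_rot']; print(s['position'],np.degrees(np.arctan2(R[1,1],R[0,1])),s['q'])
m=inr(im,(5,150,100),(18,255,255)); print(bar(cloud("wrist",m,d,s)))
E
```

```text
time_s: 2.02
position: [0.6093, 0.1842, 0.1659]
tool_rot: [[-0.774, 0.633, -0.005], [0.633, 0.774, 0.0], [0.004, -0.003, -1.0]]
ft_force: [0.1, -0.6, -0.1]
grip_width: 0.0855
[0.60925686 0.18421996 0.16585701] 50.70202579698997 [ 6.17278379e+00  3.34055241e+01  6.53355107e+01  3.15501599e-02
  8.15362343e+01 -4.45336288e+01]
((0.6089265942573547, 0.17861047387123108), (0.01586896739900112, 0.04942360892891884), -40.30953598022461, 2394)
```

View pics/w2.png

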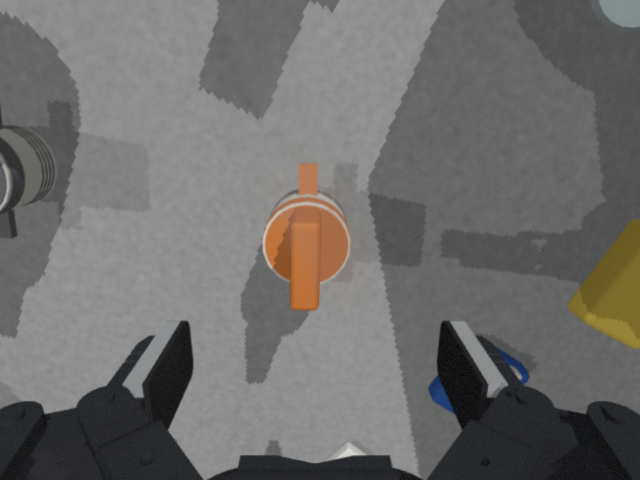

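The wrist view shows the bar upright in the picture at (305,265), between the open fingers with nothing else near. I'll go down and pinch it.

```bash
python3 -m pendant '[[[-1,-6,-30],-0.017,1],[[0,0,-35],0,1],[[0,0,-25],0,1],[[0,0,-8],0,1],[[0,0,0],0,1]]'
python3 - <<'E'
from h import *
s=env.observe();R=s['tool_rot']; print(s['position'],np.degrees(np.arctan2(R[1,1],R[0,1])))
E
```

```text
time_s: 2.7
position: [0.6088, 0.1725, 0.0726]
tool_rot: [[-0.759, 0.651, 0.005], [0.651, 0.759, -0.0], [-0.004, 0.003, -1.0]]
ft_force: [-0.1, -0.6, 0.4]
grip_width: 0.0855
[0.60882587 0.17248976 0.07263499] 49.417933654888536
```

```bash
python3 -m pendant '[[[-0.5,5.5,-7],0,1],[[0,0,0],0,1]]'; python3 -m pendant '[[[0,0,0],0,-1],[[0,0,0],0,-1],[[0,0,0],0,-1],[[0,0,0],0,-1],[[0,0,0],0,-1],[[0,0,0],0,-1]]' 60
```

```text
time_s: 2.95
position: [0.6091, 0.1781, 0.0674]
tool_rot: [[-0.759, 0.651, 0.008], [0.651, 0.759, 0.0], [-0.006, 0.006, -1.0]]
ft_force: [-0.5, -0.1, 0.0]
grip_width: 0.0852
time_s: 3.7
position: [0.6095, 0.1783, 0.0684]
tool_rot: [[-0.759, 0.651, 0.01], [0.651, 0.759, 0.0], [-0.008, 0.007, -1.0]]
ft_force: [-0.6, 0.1, 0.0]
grip_width: 0.015
```

```bash
python3 -m pendant '[[[0,0,40],0,-1],[[0,0,40],0,-1],[[0,0,30],0,-1],[[0,0,0],0,-1]]'
python3 - <<'E'
from h import *
s=env.observe();R=s['tool_rot']; print(s['position'],np.degrees(np.arctan2(R[1,1],R[0,1])),s['ft_force'],s['grip_width'])
im,d=viewer.get_image("side"); cv2.imwrite("pics/s2.png",im[:,:,::-1])
m=inr(im,(5,150,100),(18,255,255)); m[:, :120]=0; P=cloud("side",m,d); print(bar(P[P[:,2]>.19]-[0,0,.1],.09), np.percentile(P[:,2],[1,50,99.5]))
E
```

```text
time_s: 4.2
position: [0.6084, 0.1781, 0.1799]
tool_rot: [[-0.759, 0.651, 0.007], [0.651, 0.759, -0.0], [-0.005, 0.004, -1.0]]
ft_force: [0.6, 1.3, -1.7]
grip_width: 0.0153
[0.60835383 0.17812985 0.17992179] 49.41289076158793 [ 0.61993731  1.29273105 -1.70332657] 0.015277359283284034
((0.6100101470947266, 0.18554715812206268), (0.028675906360149384, 0.04618288576602936), -40.374629974365234, 503) [0.01182424 0.17304473 0.21398549]
```

View pics/s2.png

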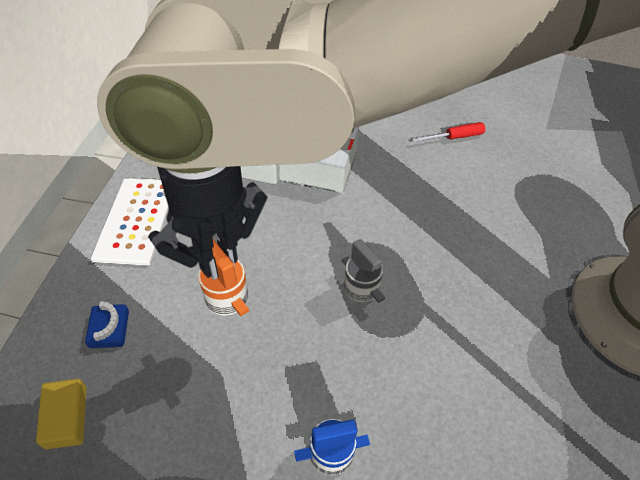

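The cartridge is held upright at (225,285), clear of the bench, and the others are undisturbed. Next I'll carry it to the socket.

```bash
python3 -m pendant '[[[-4.5,-44,0],0.072,-1],[[-4.5,-44,0],0.072,-1],[[-4.5,-44,0],0.072,-1],[[-4.5,-44,0],0.072,-1],[[-4.5,-44,0],0.072,-1],[[-4.5,-44,0],0.072,-1],[[-4.5,-44,0],0.072,-1],[[-4.5,-44,0],0.072,-1],[[0,0,0],0,-1],[[0,0,0],0,-1]]'
python3 - <<'E'
from h import *
s=env.observe();R=s['tool_rot']; print(s['position'],np.degrees(np.arctan2(R[1,1],R[0,1])),s['q'],s['grip_width'])
E
```

```text
time_s: 5.5
position: [0.5622, -0.1823, 0.1574]
tool_rot: [[-0.993, 0.112, -0.028], [0.112, 0.994, 0.005], [0.028, 0.002, -1.0]]
ft_force: [-0.0, -0.4, -2.1]
grip_width: 0.0151
[ 0.56215875 -0.18226223  0.15743166] 83.5523064254659 [ -29.1941247    29.98989628   73.22352601   -0.54663263   78.29728868
 -112.62975739] 0.015107766676799701
```

```bash
python3 -m pendant '[[[3,-18,8],0.03,-1],[[3,-18,8],0.03,-1],[[0,0,0],0,-1],[[0,0,0],0,-1]]'
python3 - <<'E'
from h import *
s=env.observe();R=s['tool_rot']; print(s['position'],np.degrees(np.arctan2(R[1,1],R[0,1])),s['q'],s['grip_width'])
for n in ("wrist","side","top"):
    im,d=viewer.get_image(n); cv2.imwrite(f"pics/{n}3.png",im[:,:,::-1]); np.savez(f"pics/{n}3.npz",im=im,d=d)
    m=inr(im,(5,150,100),(18,255,255)); P=cloud(n,m,d,s)
    P=P[(abs(P[:,0]-.568)<.06)&(abs(P[:,1]+.2185)<.06)]
    if len(P)>20:
      print(n,len(P),np.percentile(P[:,2],[1,50,99]), P.mean(0))
      Q=P[P[:,2]<np.percentile(P[:,2],1)+.012]; print(Q.min(0),Q.max(0))
W=np.hstack([cv2.resize(cv2.imread(f"pics/{n}3.png"),(400,300)) for n in ("wrist","side")]); cv2.imwrite("pics/c3.png",W)
E
```

```text
time_s: 6.0
position: [0.5679, -0.2135, 0.1705]
tool_rot: [[-0.998, 0.048, -0.033], [0.048, 0.999, 0.007], [0.033, 0.005, -0.999]]
ft_force: [-1.0, -0.0, -0.9]
grip_width: 0.0151
[ 0.56794895 -0.21347389  0.1705277 ] 87.25521007013721 [ -31.4833749    30.99244431   69.05811796   -0.6602719    81.7701776
 -118.63872352] 0.015076186587949927
wrist 11327 [0.15469353 0.20164301 0.20415531] [ 0.56065321 -0.21472854  0.19025524]
[ 0.52713855 -0.23845653  0.13834597] [ 0.57307665 -0.18872623  0.16667535]
side 808 [0.13267443 0.16311238 0.20296908] [ 0.56139673 -0.20314767  0.16548333]
[ 0.51920743 -0.22088948  0.12945254] [ 0.6102595  -0.20272734  0.14089762]
top 165 [0.1379736  0.16264187 0.16712533] [ 0.55837461 -0.19468839  0.16047793]
[ 0.52071854 -0.20839541  0.1374766 ] [ 0.52263239 -0.20604372  0.14030847]
```

View pics/c3.png

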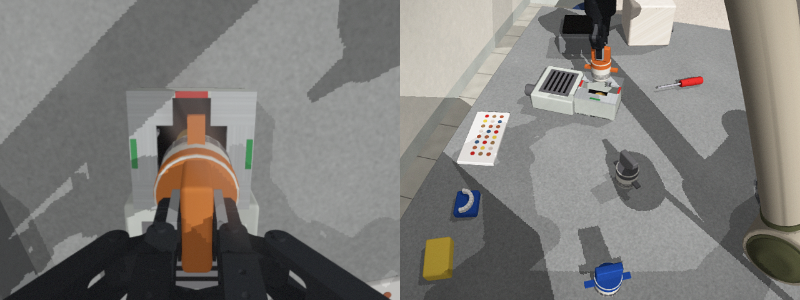

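The wrist half shows the held cartridge over the socket, with its front ear at about (315,205) full-res in line with the red slot. The tool is tilted about 2°, so at ear level the cartridge centre is about 3 mm low in x. I'll correct that while lowering to just above the opening, then look again.

```bash
python3 -m pendant '[[[2,-4,-10],0,-1],[[1,-1,-12],0,-1],[[0,0,0],0,-1]]'
cat > look.py <<'E'
from h import *
import sys
s=env.observe();R=s['tool_rot']; print(s['position'],R[:,2],np.degrees(np.arctan2(R[1,1],R[0,1])),s['ft_force'])
im,d=viewer.get_image("side"); cv2.imwrite(f"pics/{sys.argv[1]}.png",cv2.resize(im[60:220,240:400,::-1],(640,640))[:600])
m=inr(im,(5,150,100),(18,255,255)); P=cloud("side",m,d)
P=P[(abs(P[:,0]-.568)<.06)&(abs(P[:,1]+.2185)<.06)]
off=s['position'][2]-.068
Q=P[abs(P[:,2]-off-.036)<.003]; a=(Q.min(0)+Q.max(0))/2   # ear top faces
print("ear-level",Q.min(0),Q.max(0),"mid",a)
(c,sz,an)=cv2.minAreaRect(Q[:,:2].astype(np.float32)); print(c,sz,an)
E
python3 look.py s4
```

```text
time_s: 6.52
position: [0.5709, -0.2185, 0.1465]
tool_rot: [[-0.998, 0.047, -0.034], [0.047, 0.999, 0.007], [0.034, 0.006, -0.999]]
ft_force: [-0.4, -0.7, -0.7]
grip_width: 0.0149
[ 0.57088547 -0.21846729  0.14654053] [-0.03385349  0.0071922  -0.99940093] 87.28135247177251 [-0.40535401 -0.68299428 -0.68476672]
ear-level [ 0.52193709 -0.22506297  0.11154061] [ 0.61251182 -0.20711565  0.11710891] mid [ 0.56722445 -0.21608931  0.11432476]
(0.56731116771698, -0.2178272008895874) (0.015731822699308395, 0.09016981720924377) 85.64484405517578
```

View pics/s4.png

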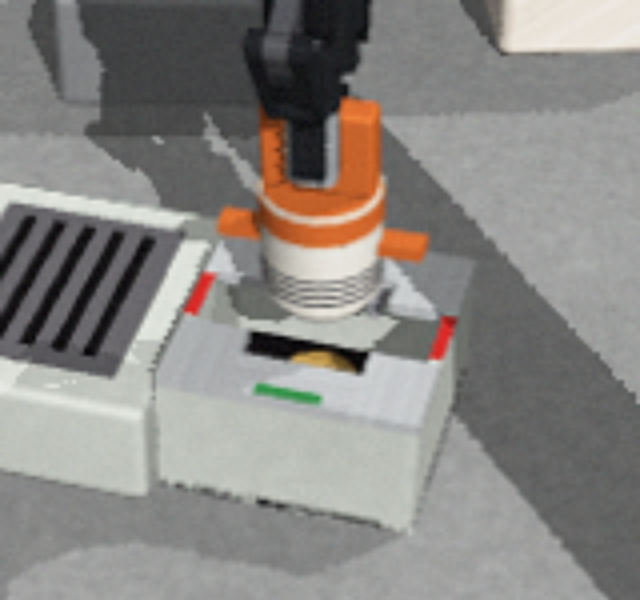

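The cartridge hangs centred over the opening, with its ears at (235,222) and (405,245) in the crop, in line with the red slots. I'll lower it while watching the force.

```bash
python3 -m pendant '[[[1,0,-8],0,-1],[[0,0,-8],0,-1],[[0,0,-8],0,-1],[[0,0,0],0,-1]]'; python3 -m pendant '[[[0,0,-8],0,-1],[[0,0,-8],0,-1],[[0,0,-5],0,-1],[[0,0,0],0,-1]]'
```

```text
time_s: 7.08
position: [0.5722, -0.2186, 0.1215]
tool_rot: [[-0.998, 0.048, -0.033], [0.047, 0.999, 0.007], [0.033, 0.005, -0.999]]
ft_force: [-0.8, -0.6, -1.2]
grip_width: 0.0151
time_s: 7.58
position: [0.5723, -0.2187, 0.0993]
tool_rot: [[-0.998, 0.048, -0.032], [0.047, 0.999, 0.006], [0.033, 0.005, -0.999]]
ft_force: [0.7, -0.2, -1.6]
grip_width: 0.0151
```

```bash
python3 -m pendant '[[[0,0,-5],0,-1],[[0,0,-3],0,-1],[[0,0,0],0,-1]]'; python3 -m pendant '[[[0,0,-4],0,-1],[[0,0,-4],0,-1],[[0,0,0],0,-1]]'; python3 look.py s5
```

```text
time_s: 7.95
position: [0.5725, -0.2188, 0.0924]
tool_rot: [[-0.998, 0.047, -0.031], [0.047, 0.999, 0.005], [0.031, 0.004, -1.0]]
ft_force: [-1.7, 1.4, 4.2]
grip_width: 0.0151
time_s: 8.32
position: [0.5725, -0.2188, 0.0856]
tool_rot: [[-0.998, 0.047, -0.03], [0.047, 0.999, 0.005], [0.03, 0.003, -1.0]]
ft_force: [-2.5, 0.7, 5.6]
grip_width: 0.0151
[ 0.57250933 -0.2188207   0.08561182] [-0.03012295  0.00456471 -0.99953578] 87.28986938586739 [-2.51528843  0.74438609  5.59159981]
ear-level [ 0.52383079 -0.22647919  0.0506262 ] [ 0.6129815  -0.20927636  0.05653593] mid [ 0.56840614 -0.21787777  0.05358106]
(0.5685534477233887, -0.21855004131793976) (0.015993298962712288, 0.08924539387226105) 87.82794189453125
```

View pics/s5.png

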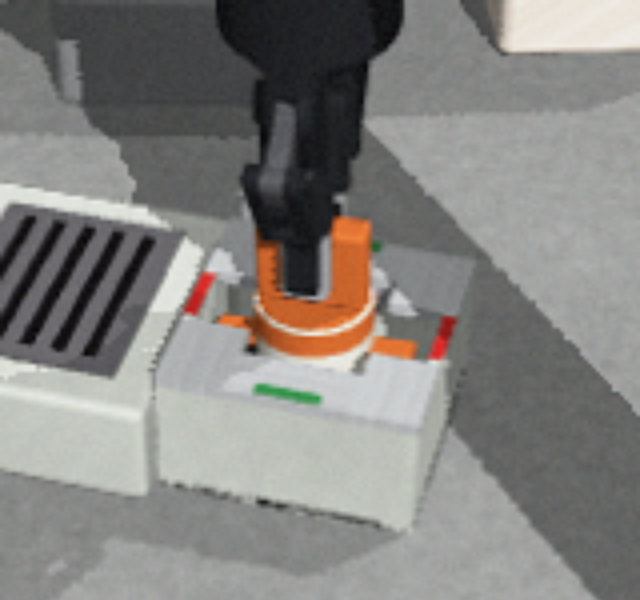

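It is seated in the slots, with the ears visible below the plate at (235,322) and (393,347) in the crop and 5.6 N of spring force. I'll push the last few millimetres, then start turning.

```bash
python3 -m pendant '[[[-1,0,-3],0,-1],[[0,0,0],0,-1],[[0,0,0],0,-1]]'
```

```text
time_s: 8.75
position: [0.5723, -0.2188, 0.0847]
tool_rot: [[-0.999, 0.047, -0.027], [0.047, 0.999, 0.004], [0.027, 0.002, -1.0]]
ft_force: [-2.3, 1.3, 5.6]
grip_width: 0.0151
```

```bash
python3 -m pendant '[[[-1,0,-4],0,-1],[[0,0,-1],0,-1]]'
```

```text
time_s: 9.0
position: [0.5721, -0.2187, 0.0811]
tool_rot: [[-0.999, 0.047, -0.024], [0.047, 0.999, 0.003], [0.024, 0.002, -1.0]]
ft_force: [-2.4, 1.6, 7.0]
grip_width: 0.0152
```

```bash
cat > zz.py <<'E'
from h import *
s=env.observe();R=s['tool_rot']; print(s['time_s'],s['position'],np.degrees(np.arctan2(R[1,1],R[0,1])),s['ft_force'],s['wrist_torque'])
for n in ("side","wrist"):
    im,d=viewer.get_image(n); m=inr(im,(5,150,80),(18,255,255)); P=cloud(n,m,d,s)
    P=P[(abs(P[:,0]-.568)<.06)&(abs(P[:,1]+.2185)<.06)]; z=P[:,2]
    h,e=np.histogram(z,np.arange(.03,.14,.002)); print(n,[(round(a+.001,3),int(b)) for a,b in zip(e,h) if b>25])
    if n=="wrist":
        Q=P[z>np.percentile(z,90)-.006]; c,sz,a=cv2.minAreaRect(Q[:,:2].astype(np.float32)); print("bar",c,sz,a)
E
python3 zz.py
```

```text
9.0 [ 0.57206091 -0.2187306   0.08109685] 87.30193479082365 [-2.3570326   1.57826301  6.95200524] [0.31354355 0.51537947 0.02443474]
side [(np.float64(0.063), 27), (np.float64(0.065), 30), (np.float64(0.071), 26), (np.float64(0.073), 89), (np.float64(0.075), 45)]
wrist [(np.float64(0.049), 146), (np.float64(0.051), 478), (np.float64(0.063), 62), (np.float64(0.065), 114), (np.float64(0.067), 138), (np.float64(0.069), 130), (np.float64(0.071), 180), (np.float64(0.073), 602), (np.float64(0.075), 2414), (np.float64(0.077), 69), (np.float64(0.079), 71), (np.float64(0.081), 89), (np.float64(0.083), 88), (np.float64(0.085), 84), (np.float64(0.087), 104), (np.float64(0.089), 105), (np.float64(0.091), 107), (np.float64(0.093), 106), (np.float64(0.095), 124), (np.float64(0.097), 111), (np.float64(0.099), 115), (np.float64(0.101), 134), (np.float64(0.103), 133), (np.float64(0.105), 142), (np.float64(0.107), 143), (np.float64(0.109), 160), (np.float64(0.111), 821), (np.float64(0.113), 5304), (np.float64(0.115), 785)]
bar (0.5728954672813416, -0.21850986778736115) (0.016164936125278473, 0.04991457611322403) 87.49777221679688
```

```bash
python3 -m pendant '[[[0,0,-0.5],-0.13,-1],[[0,0,-0.7],-0.13,-1],[[0,0,-0.7],-0.13,-1]]'; python3 zz.py | head -1
```

```text
time_s: 9.48
position: [0.5734, -0.2186, 0.0816]
tool_rot: [[-0.901, 0.433, -0.017], [0.433, 0.901, 0.01], [0.019, 0.002, -1.0]]
ft_force: [0.1, 1.2, 5.9]
grip_width: 0.0153
9.475 [ 0.57341489 -0.2186419   0.08163814] 64.31755947591145 [0.11039102 1.16170005 5.90223012] [0.31805268 0.13646144 0.06858727]
```

```bash
python3 -m pendant '[[[-0.5,0,-0.7],-0.14,-1],[[-0.5,0,-0.7],-0.14,-1],[[-0.5,0,-0.7],-0.14,-1],[[-0.5,0,-0.7],-0.14,-1]]'; python3 zz.py
```

```text
time_s: 10.07
position: [0.5748, -0.2195, 0.0827]
tool_rot: [[-0.52, 0.854, 0.001], [0.854, 0.52, 0.011], [0.009, 0.007, -1.0]]
ft_force: [1.5, 0.3, 6.6]
grip_width: 0.0153
10.075 [ 0.57483265 -0.21952749  0.0827285 ] 31.330367560115253 [1.50077434 0.34623307 6.63499684] [ 0.06041554 -0.18446687  0.00973327]
side [(np.float64(0.063), 27), (np.float64(0.069), 28), (np.float64(0.073), 29), (np.float64(0.075), 92), (np.float64(0.077), 38), (np.float64(0.113), 41), (np.float64(0.115), 50)]
wrist [(np.float64(0.065), 44), (np.float64(0.067), 81), (np.float64(0.069), 62), (np.float64(0.071), 82), (np.float64(0.073), 123), (np.float64(0.075), 1189), (np.float64(0.077), 1419), (np.float64(0.081), 52), (np.float64(0.083), 56), (np.float64(0.085), 66), (np.float64(0.087), 78), (np.float64(0.089), 86), (np.float64(0.091), 116), (np.float64(0.093), 95), (np.float64(0.095), 99), (np.float64(0.097), 123), (np.float64(0.099), 116), (np.float64(0.101), 124), (np.float64(0.103), 126), (np.float64(0.105), 145), (np.float64(0.107), 127), (np.float64(0.109), 150), (np.float64(0.111), 162), (np.float64(0.113), 1096), (np.float64(0.115), 5605), (np.float64(0.117), 149)]
bar (0.5757054090499878, -0.21894621849060059) (0.016155486926436424, 0.05053868889808655) 31.350990295410156
```

```bash
python3 -m pendant '[[[-1,0,-1.2],-0.14,-1],[[-1,0,-1],-0.14,-1],[[-1,0,-1],-0.14,-1],[[-0.5,0,-1],-0.14,-1]]'; python3 zz.py
```

```text
time_s: 10.68
position: [0.5751, -0.2219, 0.0828]
tool_rot: [[0.029, 0.999, 0.017], [1.0, -0.029, -0.002], [-0.002, 0.017, -1.0]]
ft_force: [-1.7, 0.9, 6.9]
grip_width: 0.0153
10.675 [ 0.57509517 -0.22188594  0.08281156] -1.6384405901163948 [-1.68354221  0.93425426  6.89937078] [-0.04483101  0.36089413  0.07409038]
side [(np.float64(0.065), 26), (np.float64(0.069), 27), (np.float64(0.075), 108), (np.float64(0.077), 33), (np.float64(0.113), 61), (np.float64(0.115), 61)]
wrist [(np.float64(0.065), 52), (np.float64(0.067), 49), (np.float64(0.069), 72), (np.float64(0.071), 70), (np.float64(0.073), 123), (np.float64(0.075), 1249), (np.float64(0.077), 1536), (np.float64(0.079), 26), (np.float64(0.081), 38), (np.float64(0.083), 51), (np.float64(0.085), 67), (np.float64(0.087), 68), (np.float64(0.089), 92), (np.float64(0.091), 90), (np.float64(0.093), 102), (np.float64(0.095), 100), (np.float64(0.097), 122), (np.float64(0.099), 114), (np.float64(0.101), 128), (np.float64(0.103), 120), (np.float64(0.105), 138), (np.float64(0.107), 143), (np.float64(0.109), 132), (np.float64(0.111), 184), (np.float64(0.113), 928), (np.float64(0.115), 5693), (np.float64(0.117), 232)]
bar (0.5759089589118958, -0.22079022228717804) (0.05035393312573433, 0.016217147931456566) 88.03192901611328
```

Turned a quarter: the bar now lies at -92° in world against -93° for the green marks. I'll let it rise.

```bash
python3 -m pendant '[[[-1.5,0.5,2],0,-1],[[-1,0.5,2.5],0,-1],[[-1,0.5,2],0,-1],[[0,0,0],0,-1]]'; python3 zz.py; python3 look.py s6 | head -1
```

```text
time_s: 11.28
position: [0.5744, -0.2216, 0.0923]
tool_rot: [[0.028, 0.999, 0.026], [1.0, -0.027, -0.007], [-0.006, 0.027, -1.0]]
ft_force: [-0.9, 1.1, 4.0]
grip_width: 0.0152
11.275 [ 0.57439613 -0.22159668  0.09229179] -1.5745643227132877 [-0.91857219  1.10302811  3.99536961] [0.162693   0.30676871 0.05580485]
side [(np.float64(0.073), 29), (np.float64(0.079), 27), (np.float64(0.083), 50), (np.float64(0.085), 99), (np.float64(0.121), 26), (np.float64(0.123), 79), (np.float64(0.125), 35)]
wrist [(np.float64(0.073), 27), (np.float64(0.075), 54), (np.float64(0.077), 56), (np.float64(0.079), 62), (np.float64(0.081), 101), (np.float64(0.083), 101), (np.float64(0.085), 2085), (np.float64(0.087), 651), (np.float64(0.089), 32), (np.float64(0.091), 29), (np.float64(0.093), 51), (np.float64(0.095), 61), (np.float64(0.097), 69), (np.float64(0.099), 85), (np.float64(0.101), 95), (np.float64(0.103), 112), (np.float64(0.105), 98), (np.float64(0.107), 113), (np.float64(0.109), 114), (np.float64(0.111), 129), (np.float64(0.113), 130), (np.float64(0.115), 135), (np.float64(0.117), 148), (np.float64(0.119), 140), (np.float64(0.121), 244), (np.float64(0.123), 2025), (np.float64(0.125), 4707)]
bar (0.5749280452728271, -0.22049622237682343) (0.05103473737835884, 0.0161755234003067) 88.05268859863281
[ 0.57439056 -0.22162156  0.09214044] [ 0.02622331 -0.00648984 -0.99963504] -1.580706758320656 [0.24191579 0.23384646 5.17453731]
```

View pics/s6.png

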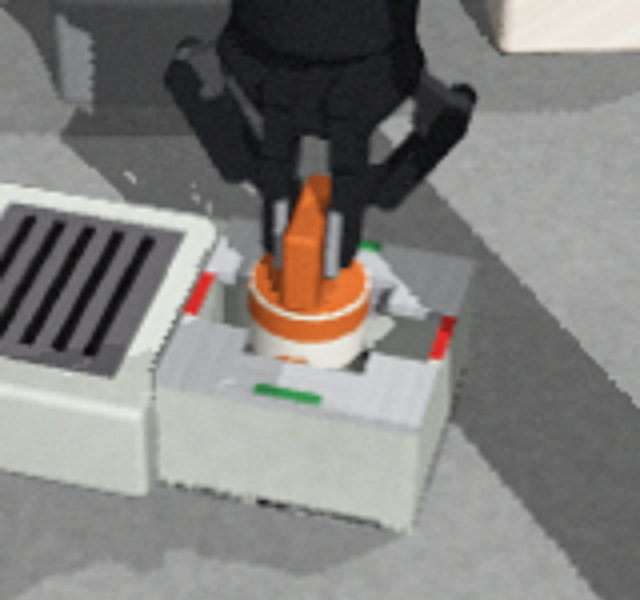

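It shows the bar across the socket, ears turned towards the green marks, and an ear just under the top plate at (290,358) in the crop. I'll check the stop with a small lift, then release.

```bash
python3 -m pendant '[[[-3,1,2],0,-1],[[0,0,1],0,-1],[[0,0,0],0,-1]]';  python3 zz.py | sed -n '1p;4p'
```

```text
time_s: 11.8
position: [0.5731, -0.2214, 0.0924]
tool_rot: [[0.028, 0.999, 0.03], [1.0, -0.028, -0.007], [-0.006, 0.03, -1.0]]
ft_force: [1.1, -0.2, 4.5]
grip_width: 0.0151
11.8 [ 0.57309422 -0.22141096  0.09236302] -1.6164005299498232 [ 1.09207421 -0.20622539  4.49076794] [-0.02183091 -0.14242449 -0.02087397]
bar (0.5735567808151245, -0.21986548602581024) (0.0500461682677269, 0.016261009499430656) 87.96037292480469
```

```bash
python3 -m pendant '[[[-2,0,4],0,-1],[[0,0,2],0,-1]]';  python3 zz.py | sed -n '1p;4p'
```

```text
time_s: 12.15
position: [0.5725, -0.2213, 0.0927]
tool_rot: [[0.029, 0.999, 0.031], [1.0, -0.029, -0.005], [-0.004, 0.031, -1.0]]
ft_force: [7.8, -2.0, -9.3]
grip_width: 0.0149
12.15 [ 0.57251397 -0.22131591  0.09266003] -1.6616239039152452 [ 7.78946073 -1.96610292 -9.34144366] [-0.51868643 -1.23879065  0.04420371]
bar (0.5729398727416992, -0.2198132425546646) (0.05024672672152519, 0.016421815380454063) 87.77411651611328
```

The lift is blocked by the top plate (−9 N at the same height), so it is locked. Releasing.

```bash
python3 -m pendant '[[[0,0,-1],0,-1],[[0,0,0],0,1],[[0,0,0],0,1],[[0,0,0],0,1],[[0,0,0],0,1]]'; python3 -m pendant '[[[0,0,15],0,1],[[0,0,30],0,1],[[0,0,40],0,1],[[-10,0,40],0,1],[[0,0,0],0,1]]'
python3 - <<'E'
from h import *
s=env.observe()
for n in ("side","wrist","top"):
    im,d=viewer.get_image(n); m=inr(im,(5,150,80),(18,255,255)); P=cloud(n,m,d,s)
    if n=="wrist": cv2.imwrite("pics/w7.png",im[:,:,::-1])
    P=P[(abs(P[:,0]-.568)<.06)&(abs(P[:,1]+.2185)<.06)]; z=P[:,2]
    if len(P)<50: continue
    B=P[z>np.percentile(z,98)-.004]; C=P[abs(z-.084)<.003]
    c,sz,a=cv2.minAreaRect(B[:,:2].astype(np.float32)); print(n,"bar",c,sz,a,"top z",np.median(B[:,2]))
    c,r=cv2.minEnclosingCircle(C[:,:2].astype(np.float32)); print("ring",c,r,np.median(C[:,2]))
    if n=="wrist":
        for nm,mm in(("green",inr(im,(50,120,60),(80,255,255))),("red",inr(im,(0,150,100),(4,255,255))|inr(im,(175,150,100),(180,255,255)))):
            nc,_,st,ct=cv2.connectedComponentsWithStats(mm.astype(np.uint8))
            for i in range(1,nc):
                if st[i,4]>60: print(nm,ct[i],st[i,4],plane(n,[ct[i]],.066,s)[0])
E
```

```text
time_s: 12.88
position: [0.5713, -0.2209, 0.0913]
tool_rot: [[0.029, 0.999, 0.028], [1.0, -0.029, -0.004], [-0.003, 0.028, -1.0]]
ft_force: [-0.1, 0.3, 0.0]
grip_width: 0.0849
time_s: 13.5
position: [0.5607, -0.2207, 0.2247]
tool_rot: [[0.029, 0.999, 0.031], [1.0, -0.029, -0.006], [-0.005, 0.031, -1.0]]
ft_force: [0.0, 0.1, -0.5]
grip_width: 0.0855
side bar (0.5717995166778564, -0.21881142258644104) (0.048232316970825195, 0.0157033521682024) 87.19761657714844 top z 0.12328853401063444
ring (0.5735857486724854, -0.21779173612594604) 0.026376528665423393 0.08488219574196137
wrist bar (0.5748470425605774, -0.21210123598575592) (0.032311562448740005, 0.013116470538079739) 81.9758529663086 top z 0.12638154521975262
ring (0.5793089270591736, -0.21714560687541962) 0.02257852628827095 0.08674747620423776
red [240.36610169 211.78644068] 295 [ 0.51305504 -0.2163003   0.066     ]
red [398.13937282 214.24390244] 287 [ 0.62786488 -0.22226662  0.066     ]
red [ 33.15991238 374.09090909] 1826 [ 0.33170721 -0.34693593  0.066     ]
top bar (0.5731990933418274, -0.22089789807796478) (0.048103589564561844, 0.01578455977141857) 86.75299835205078 top z 0.12371286447325258
ring (0.5728514790534973, -0.22000184655189514) 0.027052246034145355 0.0847008362988862
```

View pics/w7.png

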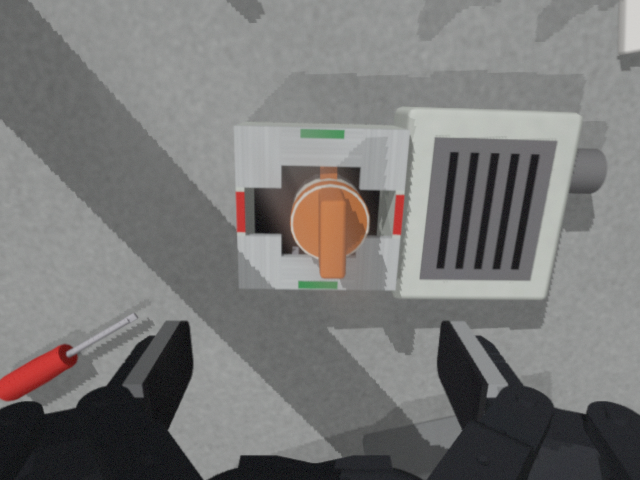

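The wrist view shows the bar at (332,235) running between the green marks at (322,133) and (318,285), with the red slots empty. One last check: height with the same statistic as on the bench, plus the positions of the other two cartridges.

```bash
python3 - <<'E'
from h import *
for n in ("top","side"):
    f=np.load(f"pics/{n}0.npz"); im1,d1=viewer.get_image(n)
    for t,im,d,c,z0 in(("start",f['im'],f['d'],(.608,.178),.06),("now",im1,d1,(.573,-.219),.08)):
        m=inr(im,(5,150,80),(18,255,255)); P=cloud(n,m,d); P=P[np.hypot(P[:,0]-c[0],P[:,1]-c[1])<.045]
        z=P[:,2]; B=P[z>np.percentile(z,98)-.004]; C=P[abs(z-z0-.004)<.004]
        print(n,t,"bar z",np.median(B[:,2]),"ring z",np.median(C[:,2]))
        A=np.c_[B[:,:2]-B[:,:2].mean(0),np.ones(len(B))]; print("  slope",np.linalg.lstsq(A,B[:,2],rcond=None)[0][:2])
    b=inr(im1,(108,150,60),(125,255,255)); print(n,"blue",[bar((lambda P:P[np.hypot(*(P[:,:2]-q).T)<.05])(cloud(n,mm,d1)))[0] for mm,q in((b,(.443,.306)),(np.ones_like(b),(.446,.048)))])
print(env.observe()['ft_force'])
E
```

```text
top start bar z 0.09938842314546092 ring z 0.06137186913655995
  slope [0.01557501 0.01420651]
top now bar z 0.1235832244765751 ring z 0.08474566830177865
  slope [-0.00233441 -0.00412705]
top blue [(0.44306856393814087, 0.30552563071250916), (0.446103572845459, 0.04751593619585037)]
side start bar z 0.09971545117162006 ring z 0.061255952217564746
  slope [-0.01377058 -0.02285831]
side now bar z 0.12321241436358521 ring z 0.08465417653649138
  slope [0.04490815 0.00795374]
side blue [(0.4438351094722748, 0.307670533657074), (0.44592979550361633, 0.04996524006128311)]
[ 0.16934078 -0.40509323 -0.8851746 ]
```

It has risen 23.5–24.2 mm (24 nominal), stands upright, and blue and grey have not moved. Handing in.

```bash
python3 -c "
from rig import ticket; print(ticket.close_job())"
```

```text
the job is handed in; nothing more can be done
None
```

The orange cartridge is locked in the socket. I lowered it in with its ears in the red slots, pushed it about 16 mm down against the spring (7 N), turned it a quarter turn clockwise and let it rise. The job was handed in at about 14 s of the 48 s; it reports no verdict.

**Last checks:**
- **Locked:** before release, a test lift was blocked at −9 N with no movement. The cartridge has risen 23.2–24.2 mm above its bench height (24 nominal), so its centre is about 74 mm up.
- **Angle and tilt:** the ears are within about 1° of the green marks. The top view shows no tilt; the side view's plane fit gave about 2.6° (limit 8°), probably noise.
- **Centring:** the axis is about 4–6 mm off the measured socket centre, mostly along x (limit 12 mm). The calibration is only good to about 2 mm.
- **Surroundings:** the blue and grey cartridges moved less than 1 mm, and the gripper is open about 130 mm above its release height.

**What disagreed:** the wrist camera gave different values at the end, with the bar centre at y −0.212, the bar 5° off and the ring at x 0.579. Its bar outline came out only 32 mm long, so part of the bar was missed and I trusted the top and side views. The tool also drifted about 2° out of vertical during the carry, which did not hinder the fit.

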